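Clip a C-spacer onto the length stop and release it

ROBOT

A 6-joint arm with a two-finger parallel gripper is mounted at the origin on a cart in front of the work surface, level with it; the furniture and walls round the work are solid. World frame = base frame: x ahead of the robot, y to its left, z up, the work surface at z = 0. Lengths are in m, angles in rad, forces in N, time in s.
With the tool pointing down it reaches from about 0.35 to 0.925 m from the base axis. Payload 6.4 kg.
Tool frame: the origin (TCP) lies midway between the tips of the shut fingers; the grasp point (between the pads) lies r.grip_depth behind it (r.grip_depth is the distance from the TCP to the grasp point, in m); z points along the fingers, y is the line along which they close (so a half turn about z gives the same grasp; the last joint's range is limited). The gripper opens to 94 mm and grips with 3 to 60 N. Pads are 16 mm wide; open, the fingers measure 119 mm over their backs; the gripper's body (75 mm by 177 mm) begins 78 mm behind the grasp point.
Start: joints at [-1.345, 0.245, 1.558, -0, 1.339, -0.174], TCP at [0.253, -0.599, 0.205] pointing down, gripper open.
Joint ranges: [-3.13, 3.13], [-1.02, 2.26], [0.13, 2.54], [-0.95, 4.09], [0.21, 2.88], [-2.74, 2.74]. Speed limits (rad/s): [2.57, 2.57, 3.14, 3.14, 3.14, 3.14].

INTERFACE

Orientations are given as a unit quaternion [w, x, y, z].
In Python, from station import r gives the robot as it stands.
- The arm moves only by the shell command python3 -m handwheel 'ROWS' [OPENING]. ROWS is JSON, a list of rows, each a list of 6 numbers: the shift along the tool's x, y, z in m, then the turn, a rotation vector about the tool's x, y, z in rad. In form: [[x, y, z, ax, ay, az], ...]. A call has 1 to 10 rows; each row is the pose to reach, as a shift and turn from the pose commanded when the call began, along the tool's axes at that moment; what a row does not reach only later rows make up. A row lasts 1/8 s, in which the tool goes at most 62.5 mm and 10.7 degrees, less where a joint would pass 70% of its speed; a pose out of reach is approached as far as the arm can. A call with a gripper value outside its range is refused whole. OPENING is the opening, from 0 (shut) to 1 (fully open), set as the call begins (- or left out, the last holds). The fingers move at their own pace and stop on an object; the grip force is fixed at half the most. Time passes only in rows, so rows that repeat a pose let the fingers close. It gives the time, the measured TCP pose, the force, the opening and the grip force at its end, in the units of the state.
- r.observe(): the state, without advancing time (a new reading comes with each control period).
- r.snapshot(name): name is "side" or "top" or "wrist"; returns the picture (384x512x3 uint8, red, green, blue); there is no depth.
- r.calibration(name): a dict with "fx", "fy", "cx", "cy" (pixels), "dist_coeffs" ([k1, k2, p1, p2, k3] as OpenCV has them; the pictures are not rectified), "position" and "rotation" of the camera in the world. Camera axes: x right, y up, looking along -z (the intrinsics and any distortion apply to the point x, -y, -z); pixel columns grow to the right and rows downward; lengths in m; the calibration is good to about 2 mm. A picture is of the moment at which its call begins: read the wrist's pose just before it. calibration takes no time and is no camera call; for the wrist camera it gives the pose at the moment of the call.
- r.close_job(): hands the job in; it is judged then, once.
The state is a dict: "clock": time; "joints": joint angles; "dq": joint speeds; "joint_torque": joint torques, N m; "position": TCP position; "tcp_rot": TCP orientation; "force": force on the tool from outside, world axes, zero at the start; "torque": the same for the moment, N m; "opening": finger opening in m; "finger_force": force on a finger pad.
Only numpy, scipy, OpenCV 4.12 (cv2) and the standard library are available. Lean on these libraries where they do the work, as an engineer would, in place of code of your own. Each camera call takes 0.05 s, during which the arm holds its last target. There are 200 camera calls.

TASK

Set the length stop for the next batch: hang the orange C-clip on the stop's bare rod, in the gap between the housing and the collar, by sliding the rod in through the clip's open mouth, fully home. Then draw the locking pin up out of the housing, so that the spring closes the collar onto the clip, and park the pin hanging upright in the open notch on the housing's side. Leave the blue and the green clip standing where they are.

Things in the scene. Friction and masses are not known exactly. Their poses are not given: they have to be found in the camera images.
- stop: length stop bolted to the table: grey metal base plate 104 x 196 x 10 mm, blue housing (x -22 to 22 mm, y -66 to 10 mm of its frame, top at z = 72 mm). Origin on the table, z up. A 14 mm steel rod runs along its y axis at x = 0, z = 52 mm and out of both ends of the housing; a rubber-faced pad is on its -y end. The locking bore (9 mm) goes down into the housing's top at x = 0, y = -32 mm
- rod_gap (a point): the clip's place: point on the rod's axis midway in the 27 mm gap of bare rod between the housing's +y face and the aluminium collar on the rod (32 mm diameter, 12 mm long) while the stop is locked; x = 0, y = 23.5, z = 52 mm in the stop's frame, same axes (y along the rod)
- park_notch (a point): centre of the park notch, level with the top of its steel ear (x -48.5, y -32, z 72 mm in the stop's frame, same axes). Ear 8 mm thick, open below; the notch is 11 mm wide, runs along x, is open to -x, with 3 mm high lips at its mouth, 13 mm from this point. The pin's collar rests on the ear behind the lips; the pin may be lowered in from straight above
- stop_rod (a joint): travel (m) of rod and collar towards the housing: about 0 while locked, 0.007 when the collar has closed on the 20 mm orange clip, 0.027 when closed with nothing between. A damped spring (about 6 N) drives it as soon as the pin is out; with no clip on the rod the gap closes entirely and none can go on
- orange_clip_mid (a point): C-clip with orange tab on its feet, mouth down; 44 wide (x), 20 thick (y, bore axis), 74 high (z) mm, 0.1 kg; point at its centre, half-way up. Tab 16 (x) by 20 (y) mm, 7 to 37 mm above it. Bore 22 mm, its axis 15 mm below it; mouth 16.5 mm wide, flared to 25 at the feet. Hanging home on the 14 mm rod, this point is 11 mm above the rod's axis; either face may look to the housing
- blue_clip_mid (a point): the same kind of C-clip, 14 mm thick, with a blue tab (centre, half-way up); to be left alone
- green_clip_mid (a point): the same kind of C-clip, 26 mm thick, with a green tab (centre, half-way up); to be left alone
- pin_knob (a point): middle of the locking pin's black round knob (24 mm diameter, 25 mm high; z is the pin's axis, vertical). Below it a collar of 22 mm diameter (underside 21.5 mm below this point) and a steel shank of 8 mm diameter that ends 69.5 mm below this point. At the start the pin stands in the locking bore, its collar on the housing's top
- pin_collar (a point): point on the pin's axis at the underside of its collar; z is the pin's axis
Things that resemble listed ones, but are neither listed nor needed, are in the scene too. There is more than one size of the part that bears pin_knob; the job needs the largest.

How it is judged:
By the outcome, as a careful person would: the job done as asked, in the order asked, and still so for the second after the job is handed in, with the robot touching nothing.
It also fails if it takes over 61 s, if anything falls off the work surface, if the arm or the gripper's body presses on something with over 40 N, if the wrist force passes 120 N, or if a joint passes its speed limit or range.

## Working session

There is one attempt and no reset: what is moved stays moved. The work goes in short steps, Python scripts to look and compute and a shell command to move; the robot and the scene stay as the last step left them, time stands still between calls to the robot, and variables do not carry over. Pictures are saved under pics/ and viewed, at most 10 in all, crops included, and the job is handed in when it is done.

```bash
ls; mkdir -p pics; cat > h.py <<'E'
import numpy as np, cv2
from station import r
def snap(n,f):
    im=r.snapshot(n); cv2.imwrite('pics/'+f,im[:,:,::-1]); return im
def cam(n):
    c=r.calibration(n); R=np.array(c['rotation'],float)
    if R.shape!=(3,3):
        from scipy.spatial.transform import Rotation as Ro
        R=Ro.from_quat(R[[1,2,3,0]]).as_matrix()
    K=np.array([[c['fx'],0,c['cx']],[0,c['fy'],c['cy']],[0,0,1]])
    return K,np.array(c['dist_coeffs'],float),np.array(c['position']),R
def ray(C,px):
    K,d,p,R=C
    u=cv2.undistortPoints(np.array([[px]],float),K,d)[0,0]
    v=R@np.array([u[0],-u[1],-1]); return p,v/np.linalg.norm(v)
def atz(C,px,z):
    p,v=ray(C,px); return p+v*(z-p[2])/v[2]
def tri(*rs):
    A=sum(np.eye(3)-np.outer(v,v) for p,v in rs); b=sum((np.eye(3)-np.outer(v,v))@p for p,v in rs)
    return np.linalg.solve(A,b)
def proj(C,X):
    K,d,p,R=C
    q=(np.atleast_2d(X)-p)@R; q=q*[1,-1,-1]
    return cv2.projectPoints(q,np.zeros(3),np.zeros(3),K,d)[0][:,0]
E
python3 - <<'E'
from h import *
for n in ('top','side','wrist'):
    snap(n,n+'0.png'); print(n,r.calibration(n))
print(r.observe(),r.grip_depth)
a=cv2.imread('pics/top0.png');b=cv2.imread('pics/side0.png')
E
```

```text
pics
top {'fx': 431.3169812136208, 'fy': 431.3169812136208, 'cx': 260.14915827884494, 'cy': 195.45181263139193, 'dist_coeffs': array([-0.09201642,  0.        ,  0.        ,  0.        ,  0.        ]), 'position': array([ 0.38467067, -0.08354024,  1.3242492 ]), 'rotation': array([ 0.70861355,  0.04441708, -0.06652339, -0.70104822])}
side {'fx': 404.3287522263073, 'fy': 404.3287522263073, 'cx': 263.666243997711, 'cy': 189.83394713928405, 'dist_coeffs': array([-0.00324119,  0.        ,  0.        ,  0.        ,  0.        ]), 'position': array([0.1291818 , 0.60158172, 0.56960635]), 'rotation': array([-0.24201344, -0.13540601,  0.47524784,  0.83500551])}
wrist {'fx': 271.6761629165714, 'fy': 271.6761629165714, 'cx': 259.49708475924, 'cy': 184.8279495335919, 'dist_coeffs': array([-0.03755137,  0.        ,  0.        ,  0.        ,  0.        ]), 'position': array([ 0.32736769, -0.56692936,  0.38519543]), 'rotation': array([ 0.82533051, -0.115771  ,  0.07770027, -0.54716478])}
{'clock': 0.15, 'joints': array([-1.34509654e+00,  2.45646055e-01,  1.55868088e+00, -1.66839167e-05,
        1.33868355e+00, -1.74083114e-01]), 'dq': array([ 1.83631696e-04, -5.14909249e-04, -4.41003544e-03, -8.25465888e-05,
       -4.69286868e-04, -6.09012029e-04]), 'joint_torque': array([-6.73398499e-04, -4.16266000e+01, -3.14982033e+01,  6.84827263e-02,
        3.16354609e-02, -8.52617381e-05]), 'position': array([ 0.25290436, -0.59830917,  0.2046319 ]), 'tcp_rot': array([-7.08471426e-04,  9.80087509e-01,  1.98564778e-01, -2.64081178e-05]), 'force': array([ 0.56251396, -0.54522402, -1.23377944]), 'torque': array([-0.01276392, -0.01997597, -0.00096565]), 'finger_force': 0.0, 'opening': 0.09345196546156571} 0.0188
```

View pics/top0.png

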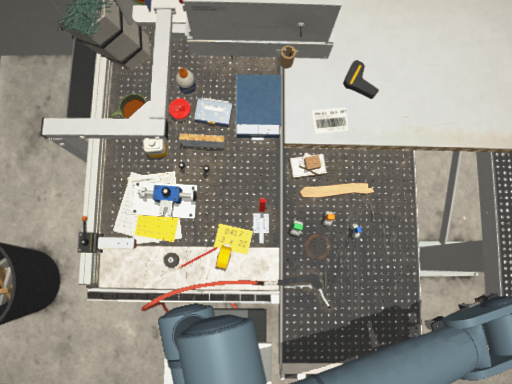

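View pics/side0.png

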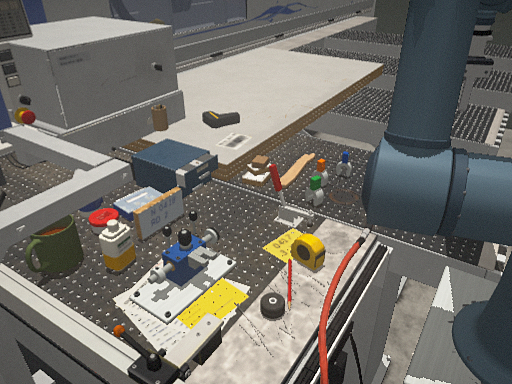

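The top view shows the stop near (165,197), and the orange, green and blue clips near (330,217), (297,227) and (357,231). Next I need enlarged crops.

```bash
python3 - <<'E'
from h import *
a=cv2.imread('pics/top0.png');b=cv2.imread('pics/side0.png')
def crop(im,x,y,w,h,W,H): return cv2.resize(im[y:y+h,x:x+w],(W,H),interpolation=cv2.INTER_CUBIC)
t=np.hstack([crop(a,125,165,80,60,400,300),crop(a,285,195,80,60,400,300)])
u=np.hstack([crop(b,125,205,120,90,400,300),crop(b,290,140,80,60,400,300)])
cv2.imwrite('pics/c1.png',np.vstack([t,u]))
C=cam('top')
for n,p,z in (('orange',(329,217),.07),('green',(297,227),.07),('blue',(357,231),.07),('stop',(166,197),.072)): print(n,atz(C,p,z))
E
```

```text
orange [ 0.5220185  -0.32546367  0.07      ]
green [ 0.4916375  -0.23060692  0.07      ]
blue [ 0.48139995 -0.4082235   0.07      ]
stop [0.57499668 0.15407765 0.072     ]
```

View pics/c1.png

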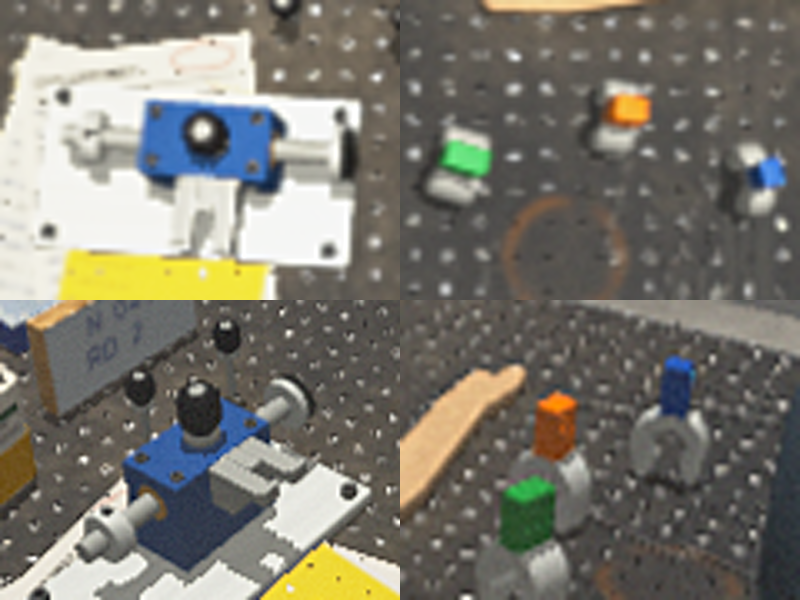

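View pics/wrist0.png

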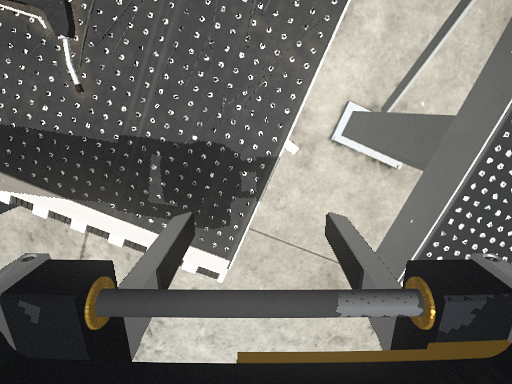

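The crops show the stop's collar end towards world +y and the notch towards the robot. The pin stands in its bore, and the decoy pins are behind it. The wrist view shows only the bench edge, so I'll work out where to put the wrist camera to look at the orange clip.

```bash
cat >> h.py <<'E'
from scipy.spatial.transform import Rotation as Ro
def tool():
    s=r.observe(); q=s['tcp_rot']; return np.array(s['position']),Ro.from_quat(np.array(q)[[1,2,3,0]]).as_matrix()
def down(yaw):  # tool x at yaw, z down
    c,s=np.cos(yaw),np.sin(yaw); return np.array([[c,s,0],[s,-c,0],[0,0,-1.]])
def rel(P,R):
    p0,R0=tool(); print('shift',np.round(R0.T@(np.array(P)-p0),4),'rv',np.round(Ro.from_matrix(R0.T@R).as_rotvec(),4))
E
python3 - <<'E'
from h import *
p,R=tool(); K,d,cp,cR=cam('wrist')
o=R.T@(cp-p); l=R.T@(-cR[:,2]); print('cam off',o,'look',l)
Rn=down(np.radians(65)); 
for z in (.2,.25):
    L=Rn@l; h=(np.array([0,0,z])+Rn@o)[2]; t=(h-.06)/-L[2]
    P=np.array([.522,-.325,.06])-L*t-Rn@o; print(z,P,t)
    rel(P,Rn)
E
```

```text
cam off [ 8.08466147e-02 -1.75195614e-04 -1.80544905e-01] look [-2.76349259e-01 -1.81949529e-04  9.61057258e-01]
0.2 [ 0.527      -0.31483561  0.2       ] 0.3335336185303602
shift [ 0.3628 -0.1544  0.0049] rv [-1.300e-03 -7.000e-04 -7.347e-01]
0.25 [ 0.53308471 -0.3018093   0.25      ] 0.38555965503260115
shift [ 0.3735 -0.1641 -0.0451] rv [-1.300e-03 -7.000e-04 -7.347e-01]
```

```bash
python3 -m handwheel '[[0.05,-0.02,0,0,0,-0.15],[0.1,-0.04,0,0,0,-0.3],[0.16,-0.065,0,0,0,-0.45],[0.22,-0.09,0,0,0,-0.6],[0.28,-0.12,0,0,0,-0.73],[0.33,-0.14,0,0,0,-0.73],[0.36,-0.155,0,0,0,-0.735],[0.36,-0.155,0,0,0,-0.735],[0.36,-0.155,0,0,0,-0.735]]'
python3 - <<'E'
from h import *
im=snap('wrist','w1.png'); cv2.imwrite('pics/w1c.png',cv2.resize(cv2.imread('pics/w1.png')[80:270,150:370],(800,690))[:600])
print(tool())
E
```

```text
clock: 1.27
position: [0.5237, -0.3163, 0.2052]
tcp_rot: [-0.0, 0.843, 0.537, -0.0]
force: [0.4, -0.6, 0.6]
opening: 0.0935
finger_force: 0.0
(array([ 0.52354865, -0.31672775,  0.20526197]), array([[ 4.23451138e-01,  9.05918826e-01, -4.62326783e-04],
       [ 9.05918919e-01, -4.23451191e-01, -1.96393146e-05],
       [-2.13564452e-04, -4.10514289e-04, -9.99999893e-01]]))
```

View pics/w1.png

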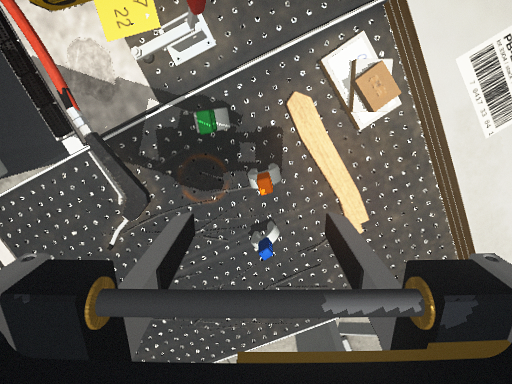

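The wrist view shows the orange clip at about (265,180), with the blue clip at (265,245) and the green at (207,121). I'll fit the tab's box silhouette to the orange pixels in all three cameras and check the overlay.

```bash
cat > fit.py <<'E'
from h import *
from scipy.optimize import minimize
def hullmask(C,X,s,sh,o):
    q=(proj(C,X)-o+.5)*s-.5
    m=np.zeros(sh,np.uint8); cv2.fillConvexPoly(m,cv2.convexHull(q.astype(np.float32)).round().astype(int),1); return m
def box(x,y,yaw,hx,hy,z0,z1):
    c,s=np.cos(yaw),np.sin(yaw)
    return np.array([[x+c*a*hx-s*b*hy,y+s*a*hx+c*b*hy,z] for a in(-1,1) for b in(-1,1) for z in(z0,z1)])
def fitbox(views,x0,hx,hy,z0,z1,s=8):
    # views: (C, mask uint8)
    V=[]
    for C,m in views:
        ys,xs=np.nonzero(m); o=np.array([xs.min()-8,ys.min()-8]); w=xs.max()-xs.min()+17;h=ys.max()-ys.min()+17
        M=cv2.resize(m[o[1]:o[1]+h,o[0]:o[0]+w].astype(np.float32),None,fx=s,fy=s,interpolation=cv2.INTER_CUBIC)>.5
        V.append((C,M,o))
    def cost(p):
        t=0
        for C,M,o in V:
            H=hullmask(C,box(p[0],p[1],p[2],hx,hy,z0,z1),s,M.shape,o)>0
            t+=1-(H&M).sum()/(H|M).sum()
        return t
    best=None
    for a in np.radians(np.arange(-90,90,15)):
        g=minimize(cost,[x0[0],x0[1],a],method='Nelder-Mead',options=dict(initial_simplex=[[x0[0],x0[1],a],[x0[0]+.01,x0[1],a],[x0[0],x0[1]+.01,a],[x0[0],x0[1],a+.2]],xatol=1e-5,fatol=1e-4))
        if best is None or g.fun<best.fun: best=g
        print(round(g.fun,3),np.round(g.x[:2],4),round(np.degrees(g.x[2])%180,1))
    return best
E
python3 - <<'E'
from fit import *
im={'top':cv2.imread('pics/top0.png'),'side':cv2.imread('pics/side0.png'),'wrist':cv2.imread('pics/w1.png')}
reg={'top':(318,208,343,226),'side':(308,152,335,182),'wrist':(245,160,290,200)}
V={}
for n,a in im.items():
    h=cv2.cvtColor(a,cv2.COLOR_BGR2HSV); m=((h[...,0]>4)&(h[...,0]<20)&(h[...,1]>150)&(h[...,2]>80)).astype(np.uint8)
    x0,y0,x1,y1=reg[n]; k=np.zeros_like(m); k[y0:y1,x0:x1]=1; V[n]=(cam(n),m*k); print(n,(m*k).sum())
b=fitbox([V['wrist']],(.522,-.325),.008,.010,.044,.074); print('---')
b2=fitbox([V['wrist'],V['top'],V['side']],(.522,-.325),.008,.010,.044,.074)
C=V['wrist'][0]; s=14; o=np.array([240,155]); a=cv2.resize(im['wrist'][155:197,240:297],None,fx=s,fy=s,interpolation=cv2.INTER_CUBIC)
x,y,t=b2.x
for X,c in ((box(x,y,t,.008,.01,.044,.074),(255,0,0)),(box(x,y,t,.022,.01,.0,.044),(0,255,0))):
    q=((proj(C,X)-o+.5)*s).astype(int)
    for i in range(8):
        for j in (1,2,4):
            if not i&j: cv2.line(a,tuple(q[i]),tuple(q[i|j]),c,1)
cv2.imwrite('pics/ov.png',a)
E
```

```text
top 35
side 94
wrist 283
0.249 [ 0.5252 -0.3284] 67.4
0.301 [ 0.5244 -0.3286] 110.3
0.086 [ 0.5248 -0.3287] 170.5
0.086 [ 0.5247 -0.3288] 170.0
0.086 [ 0.5247 -0.3288] 169.8
0.086 [ 0.5248 -0.3289] 170.0
0.087 [ 0.5248 -0.3288] 171.3
0.086 [ 0.5248 -0.3287] 170.0
0.295 [ 0.5244 -0.3288] 34.7
0.242 [ 0.5242 -0.3286] 63.7
0.243 [ 0.5245 -0.3288] 63.1
0.245 [ 0.5247 -0.3285] 65.8
---
1.037 [ 0.5252 -0.3289] 103.1
1.038 [ 0.5251 -0.3286] 102.2
1.052 [ 0.525  -0.3288] 125.2
0.776 [ 0.5246 -0.3296] 169.3
0.756 [ 0.5247 -0.3287] 171.7
0.747 [ 0.5248 -0.3289] 172.5
0.753 [ 0.5249 -0.3287] 170.9
0.752 [ 0.5248 -0.3287] 170.6
1.026 [ 0.5256 -0.3288] 43.4
1.027 [ 0.5255 -0.3285] 41.0
1.049 [ 0.5248 -0.329 ] 66.9
1.064 [ 0.5258 -0.3295] 82.2
```

View pics/ov.png

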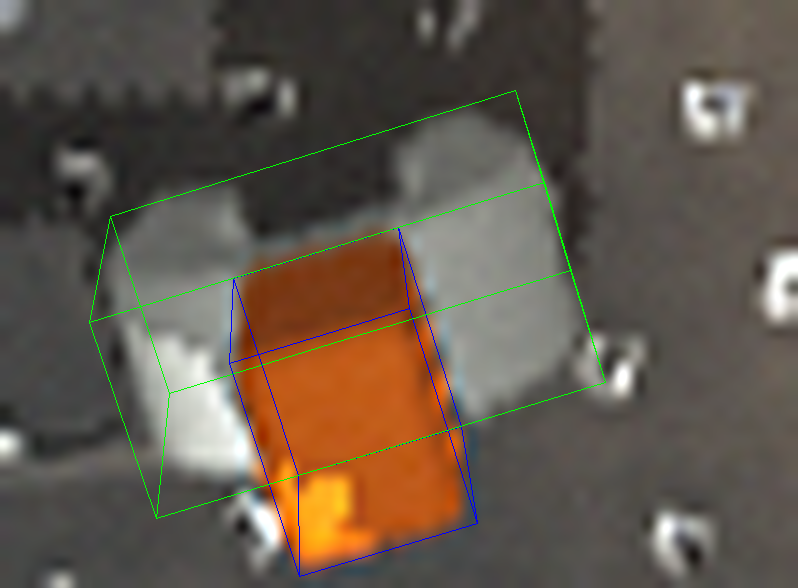

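The overlay fits tightly: the clip is at (0.5248, -0.3288), with its width axis at yaw -9.6°.

```bash
python3 - <<'E'
from h import *
rel([.5248,-.3288,.048],down(np.radians(80.4)))
E
```

```text
shift [-0.0104  0.0063  0.1573] rv [-4.000e-04  2.000e-04 -2.697e-01]
```

```bash
python3 -m handwheel '[[-0.005,0.003,0.04,0,0,-0.14],[-0.0105,0.0065,0.085,0,0,-0.27],[-0.0105,0.0065,0.13,0,0,-0.27],[-0.0105,0.0065,0.157,0,0,-0.27],[-0.0105,0.0065,0.157,0,0,-0.27],[-0.0105,0.0065,0.157,0,0,-0.27]]'
python3 - <<'E'
from h import *
rel([.5248,-.3288,.048],down(np.radians(80.4)))
snap('wrist','w2.png')
E
python3 -m handwheel '[[0,0,0,0,0,0],[0,0,0,0,0,0],[0,0,0,0,0,0],[0,0,0,0,0,0],[0,0,0,0,0,0],[0,0,0,0,0,0]]' 0
```

```text
clock: 2.08
position: [0.5261, -0.3295, 0.05]
tcp_rot: [0.001, 0.764, 0.646, 0.0]
force: [-0.4, 0.6, 0.6]
opening: 0.094
finger_force: 0.0
shift [ 0.0005 -0.0014  0.002 ] rv [0.0018 0.0012 0.0003]
clock: 2.88
position: [0.5257, -0.328, 0.0484]
tcp_rot: [-0.0, 0.763, 0.646, -0.0]
force: [0.6, 0.2, 0.2]
opening: 0.0377
finger_force: 0.0
```

```bash
python3 -m handwheel '[[0,0,0,0,0,0],[0,0,0,0,0,0],[0,0,0,0,0,0],[0,0,0,0,0,0],[0,0,0,0,0,0],[0,0,0,0,0,0]]'
python3 -m handwheel '[[0,0,-0.05,0,0,0],[0,0,-0.10,0,0,0],[0,0,-0.15,0,0,0],[0,0,-0.18,0,0,0],[0,0,-0.18,0,0,0]]'
```

```text
clock: 3.62
position: [0.5257, -0.3281, 0.0484]
tcp_rot: [-0.0, 0.763, 0.646, -0.0]
force: [0.5, 0.7, -1.3]
opening: 0.0162
finger_force: 30.0
clock: 4.25
position: [0.527, -0.3292, 0.2316]
tcp_rot: [0.003, 0.763, 0.646, 0.0]
force: [-0.4, -0.2, -1.7]
opening: 0.0161
finger_force: 30.0
```

The clip is gripped (16 mm opening). Before the traverse, I'll check how high the red lever stands.

```bash
python3 - <<'E'
from h import *
a,b=ray(cam('top'),(262,200)),ray(cam('side'),(273,166))
print(tri(a,b))
rel([.575,.05,.25],down(np.radians(90)))
E
```

```text
[ 0.56024704 -0.12581741  0.13174314]
shift [ 0.3818 -0.0152 -0.0198] rv [ 0.0048  0.0037 -0.1659]
```

```bash
python3 -m handwheel '[[0.05,-0.002,-0.02,0,0,-0.05],[0.11,-0.005,-0.02,0,0,-0.1],[0.17,-0.007,-0.02,0,0,-0.166],[0.23,-0.009,-0.02,0,0,-0.166],[0.29,-0.012,-0.02,0,0,-0.166],[0.35,-0.015,-0.02,0,0,-0.166],[0.38,-0.015,-0.02,0,0,-0.166],[0.38,-0.015,-0.02,0,0,-0.166],[0.38,-0.015,-0.02,0,0,-0.166],[0.38,-0.015,-0.02,0,0,-0.166]]'
python3 - <<'E'
from h import *
im=snap('wrist','w3.png'); C=cam('wrist'); np.savez('w3.npz',K=C[0],d=C[1],p=C[2],R=C[3]); print(tool())
E
```

```text
clock: 5.5
position: [0.5735, 0.0479, 0.2478]
tcp_rot: [-0.0, 0.708, 0.706, -0.0]
force: [0.7, 0.3, -0.6]
opening: 0.0156
finger_force: 30.0
(array([0.57360969, 0.04798843, 0.24803795]), array([[ 1.72100654e-03,  9.99998338e-01, -6.02061754e-04],
       [ 9.99998518e-01, -1.72103491e-03, -4.66033708e-05],
       [-4.76394626e-05, -6.01980657e-04, -9.99999818e-01]]))
```

View pics/w3.png

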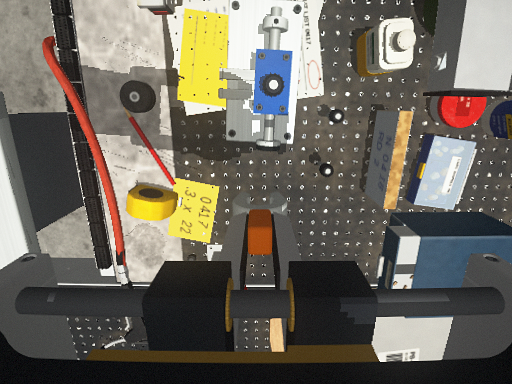

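The wrist view shows the blue housing at about (272,82) with the knob on it at (273,84). The collar is at about (275,22), and the clip is in hand at (260,230). I'll fit the housing box.

```bash
python3 - <<'E'
from fit import *
a=cv2.imread('pics/w3.png'); z=np.load('w3.npz'); C=(z['K'],z['d'],z['p'],z['R'])
h=cv2.cvtColor(a,cv2.COLOR_BGR2HSV); m=((h[...,0]>100)&(h[...,0]<128)&(h[...,1]>130)&(h[...,2]>40)).astype(np.uint8)
k=np.zeros_like(m);k[40:130,240:305]=1;m*=k
cs=max(cv2.findContours(m,0,2)[0],key=cv2.contourArea); m=np.zeros_like(m); cv2.fillConvexPoly(m,cv2.convexHull(cs),1); print(m.sum())
b=fitbox([(C,m)],(.575,.154),.022,.038,.01,.072,6)
x,y,t=b.x; t=(t+np.pi/2)%np.pi-np.pi/2
c,s=np.cos(t),np.sin(t); Rz=np.array([[c,-s,0],[s,c,0],[0,0,1]]); O=np.array([x,y,0])-Rz@[0,-.028,0]
print('origin',O,'yaw',np.degrees(t)); np.savez('stop.npz',O=O,Rz=Rz,t=t)
W=lambda q:O+(Rz@np.atleast_2d(q).T).T
for nm,q in(('gap',[0,.0235,.052]),('bore',[0,-.032,.0935]),('notch',[-.0485,-.032,.072])): print(nm,W(q)[0],proj(C,W(q))[0])
S=10;o=np.array([225,0]);I=cv2.resize(a[0:150,225:310],None,fx=4,fy=4,interpolation=cv2.INTER_CUBIC)
def poly(q,col):
    p=((proj(C,W(q))-o+.5)*4).astype(int); cv2.polylines(I,[p.reshape(-1,1,2)],True,col,1)
poly([[-.022,-.066,.072],[.022,-.066,.072],[.022,.01,.072],[-.022,.01,.072]],(0,255,255))
th=np.linspace(0,6.28,40)
for yy in(.037,.049): poly([[.016*np.cos(u),yy,.052+.016*np.sin(u)] for u in th],(0,255,0))
for zz in(.081,.106): poly([[.012*np.cos(u),-.032+.012*np.sin(u),zz] for u in th],(0,0,255))
poly([[-.007,.01,.052],[-.007,.08,.052],[.007,.08,.052],[.007,.01,.052]],(255,0,255))
poly([[-.0615,-.0375,.072],[-.0615,-.0265,.072],[-.0485,-.0265,.072],[-.0485,-.0375,.072]],(255,255,0))
cv2.imwrite('pics/ov2.png',I)
E
```

```text
2307
0.451 [0.574 0.173] 88.4
0.024 [0.5892 0.1583] 177.2
0.024 [0.5892 0.1583] 177.2
0.024 [0.5893 0.1583] 177.0
0.024 [0.5893 0.1583] 176.9
0.024 [0.5893 0.1583] 177.0
0.024 [0.5893 0.1583] 177.3
0.024 [0.5893 0.1584] 176.9
0.024 [0.5892 0.1583] 177.2
0.024 [0.5893 0.1583] 177.0
0.024 [0.5893 0.1583] 177.0
0.453 [0.574  0.1725] 86.7
origin [0.59074281 0.18627059 0.        ] yaw -3.0174306041244985
gap [0.59197984 0.20973801 0.052     ] [273.78663607  40.91375119]
bore [0.58905833 0.15431495 0.0935    ] [272.57251682  84.37974846]
notch [0.54062558 0.15686798 0.072     ] [232.71988519  83.69511865]
```

View pics/ov2.png

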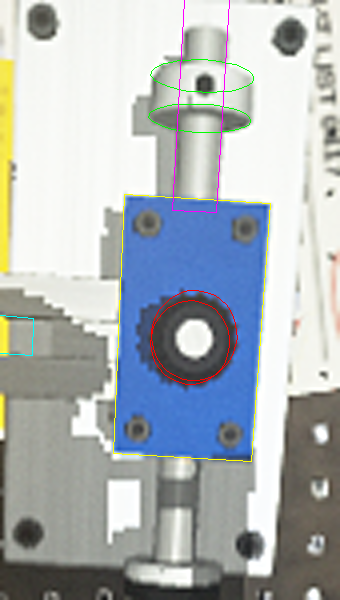

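The overlay agrees to about 1 px (housing, collar, knob and rod). Now I'll check the overhead beam's height, then compute the approach.

```bash
python3 - <<'E'
from h import *
T,S=cam('top'),cam('side')
for a,b in(((165,127),(118,180)),((165,127),(103,172))):
    X=tri(ray(T,a),ray(S,b)); print(X,proj(T,X),proj(S,X))
for P in([.592,.2105,.25],[.592,.2105,.12]): rel(P,down(np.radians(87)))
E
python3 - <<'E'
import cv2
a=cv2.imread('pics/side0.png')[90:260,0:230]; cv2.imwrite('pics/beam.png',cv2.resize(a,(690,510)))
E
```

```text
[0.76054631 0.14993546 0.16341443] [[164.52440942 126.45611028]] [[119.00698073 180.21107398]]
[0.76684052 0.15810336 0.18030228] [[160.56070301 122.32903273]] [[112.14992577 173.74811388]]
shift [ 0.1625  0.0181 -0.002 ] rv [-0.0006  0.0001  0.0506]
shift [0.1625 0.0182 0.128 ] rv [-0.0006  0.0001  0.0506]
```

View pics/beam.png

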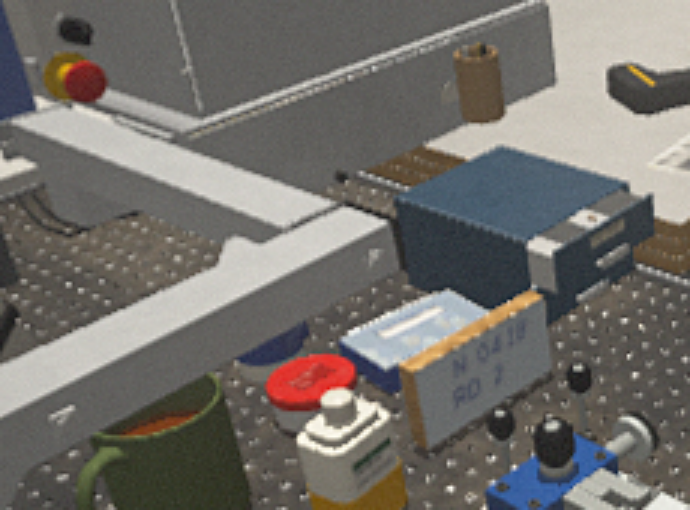

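The beam is at x ≈ 0.74 and above, so the gripper (to 0.68) clears it. Next I'll move over the gap and down to a hover.

```bash
python3 -m handwheel '[[0.055,0.006,0,0,0,0.02],[0.11,0.012,0,0,0,0.05],[0.1625,0.018,0,0,0,0.05],[0.1625,0.018,0.02,0,0,0.05],[0.1625,0.018,0.07,0,0,0.05],[0.1625,0.018,0.112,0,0,0.05],[0.1625,0.018,0.112,0,0,0.05],[0.1625,0.018,0.112,0,0,0.05],[0.1625,0.018,0.112,0,0,0.05]]'
python3 - <<'E'
from h import *
rel([.592,.2105,.0744],down(np.radians(87)))
i=snap('side','s4.png'); w=snap('wrist','w4.png')
a=cv2.resize(cv2.imread('pics/side0.png')[0:1,0:1],(1,1))
A=cv2.resize(cv2.imread('pics/s4.png')[190:300,120:260],(560,440),interpolation=cv2.INTER_CUBIC)
B=cv2.resize(cv2.imread('pics/w4.png')[130:270,200:310],(240,305))
out=np.zeros((440,800,3),np.uint8); out[:,:560]=A; out[:305,560:]=B; cv2.imwrite('pics/v4.png',out)
E
```

```text
clock: 6.68
position: [0.5934, 0.2114, 0.1392]
tcp_rot: [0.001, 0.725, 0.689, 0.002]
force: [0.2, 0.3, -0.3]
opening: 0.0152
finger_force: 30.0
shift [-0.0011 -0.0017  0.0648] rv [ 0.0044 -0.0009  0.0018]
```

View pics/v4.png

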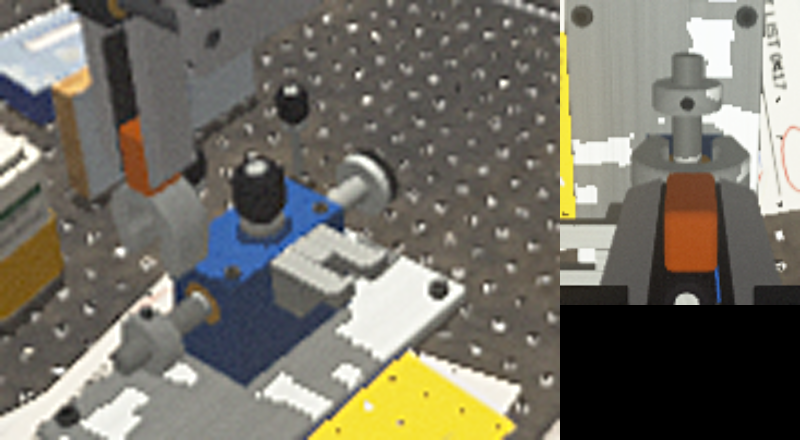

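The view shows the clip upright in hand over the gap, squarely aligned. I'll go down in stages.

```bash
python3 -m handwheel '[[0,0,0.015,0,0,0],[0,0,0.02,0,0,0],[0,0,0.02,0,0,0],[0,0,0.02,0,0,0]]'
python3 - <<'E'
from h import *
rel([.592,.2105,.0744],down(np.radians(87)))
snap('wrist','w5.png')
E
```

```text
clock: 7.28
position: [0.5918, 0.2117, 0.1165]
tcp_rot: [0.0, 0.725, 0.689, 0.0]
force: [-0.4, 0.9, -0.8]
opening: 0.0157
finger_force: 30.0
shift [-0.0012  0.0002  0.0421] rv [ 0.0001 -0.      0.0024]
```

```bash
python3 -m handwheel '[[-0.001,0,0.006,0,0,0],[-0.001,0,0.012,0,0,0],[-0.001,0,0.018,0,0,0],[-0.001,0,0.024,0,0,0],[-0.001,0,0.024,0,0,0]]'
python3 -m handwheel '[[0,0,0.005,0,0,0],[0,0,0.010,0,0,0],[0,0,0.015,0,0,0],[0,0,0.018,0,0,0],[0,0,0.018,0,0,0],[0,0,0.018,0,0,0]]'
```

```text
clock: 7.95
position: [0.5912, 0.2106, 0.0916]
tcp_rot: [-0.0, 0.725, 0.689, -0.001]
force: [-0.3, 0.1, -0.1]
opening: 0.0158
finger_force: 30.0
clock: 8.7
position: [0.5918, 0.2107, 0.0745]
tcp_rot: [0.0, 0.725, 0.689, 0.0]
force: [-0.0, 0.1, -1.3]
opening: 0.0158
finger_force: 30.0
```

```bash
python3 -m handwheel '[[0,0,0.001,0,0,0],[0,0,0.002,0,0,0],[0,0,0.002,0,0,0]]'
python3 - <<'E'
from h import *
i=snap('side','s6.png'); w=snap('wrist','w6.png')
A=cv2.resize(cv2.imread('pics/s6.png')[200:300,120:250],(520,400),interpolation=cv2.INTER_CUBIC)
B=cv2.resize(cv2.imread('pics/w6.png')[130:270,200:310],(280,356))
out=np.zeros((400,800,3),np.uint8); out[:,:520]=A; out[:356,520:]=B; cv2.imwrite('pics/v6.png',out)
E
```

```text
clock: 9.07
position: [0.592, 0.2107, 0.074]
tcp_rot: [0.0, 0.725, 0.689, 0.0]
force: [-3.5, -0.6, 7.2]
opening: 0.0156
finger_force: 30.0
```

View pics/v6.png

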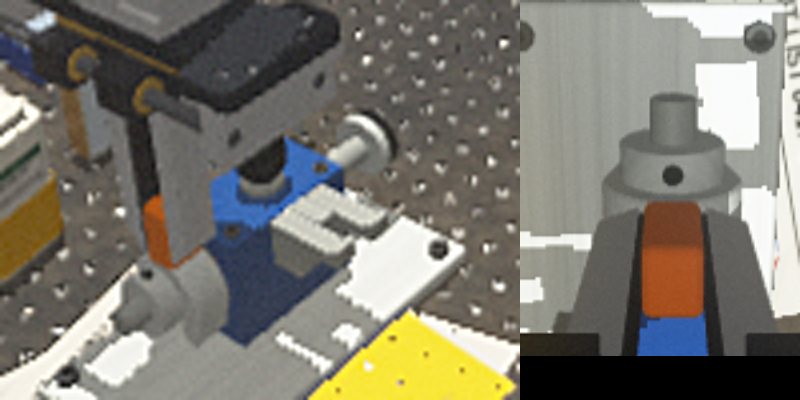

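The clip is seated (7 N contact at the expected height, rod fully in). I'll release it, rise, and move over the knob.

```bash
python3 -m handwheel '[[0,0,-0.002,0,0,0],[0,0,-0.002,0,0,0],[0,0,-0.002,0,0,0],[0,0,-0.002,0,0,0],[0,0,-0.002,0,0,0],[0,0,-0.002,0,0,0]]' 0.55
python3 -m handwheel '[[0,0,-0.03,0,0,0],[0,0,-0.08,0,0,0],[-0.02,0,-0.08,0,0,0],[-0.0568,-0.001,-0.08,0,0,0],[-0.0568,-0.001,-0.08,0,0,0],[-0.0568,-0.001,-0.08,0,0,0],[-0.0568,-0.001,-0.08,0,0,0]]'
python3 - <<'E'
from h import *
rel([.588,.154,.077],down(np.radians(87)))
snap('wrist','w7.png')
i=snap('side','s7.png')
A=cv2.resize(cv2.imread('pics/s7.png')[200:300,120:250],(390,300),interpolation=cv2.INTER_CUBIC)
B=cv2.resize(cv2.imread('pics/w7.png')[100:270,190:320],(410,536))
out=np.zeros((536,800,3),np.uint8); out[:300,:390]=A; out[:,390:]=B; cv2.imwrite('pics/v7.png',out)
E
```

```text
clock: 9.93
position: [0.5917, 0.2106, 0.0744]
tcp_rot: [-0.0, 0.725, 0.689, -0.0]
force: [0.3, 0.5, -0.1]
opening: 0.0516
finger_force: 0.0
clock: 10.8
position: [0.5876, 0.1545, 0.154]
tcp_rot: [-0.0, 0.724, 0.689, -0.0]
force: [-0.3, 0.7, 0.2]
opening: 0.0516
finger_force: 0.0
shift [-0.0005  0.0005  0.077 ] rv [-0.0007 -0.0001  0.0031]
```

View pics/v7.png

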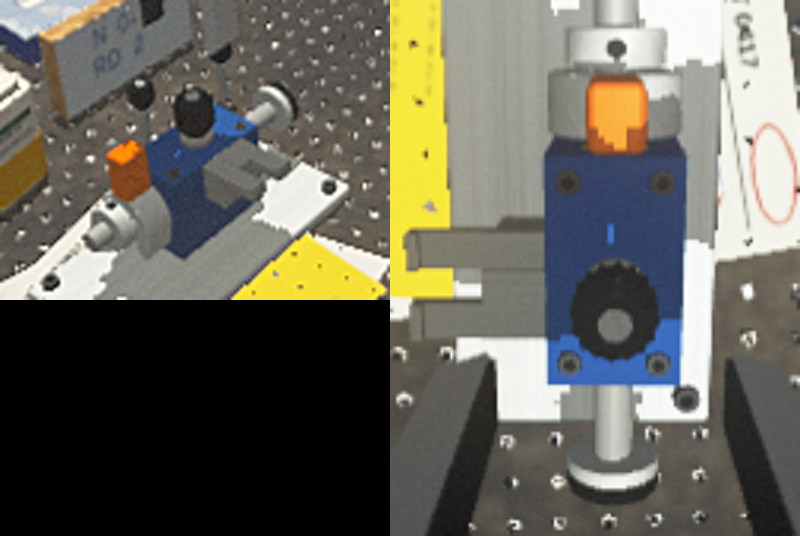

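The view shows the clip hanging on the rod between the housing and the collar, and the knob centred between the open fingers. That was picture 12, so I'm past the limit of 10 and will use only numeric checks from here. Next is gripping the knob.

```bash
python3 -m handwheel '[[0,0,0.03,0,0,0],[0,0,0.06,0,0,0],[0,0,0.077,0,0,0],[0,0,0.077,0,0,0],[0,0,0.077,0,0,0]]'
python3 -m handwheel '[[0,0,0,0,0,0],[0,0,0,0,0,0],[0,0,0,0,0,0],[0,0,0,0,0,0],[0,0,0,0,0,0],[0,0,0,0,0,0],[0,0,0,0,0,0]]' 0
```

```text
clock: 11.52
position: [0.5888, 0.1542, 0.0787]
tcp_rot: [0.001, 0.724, 0.689, 0.001]
force: [0.7, -0.8, 0.5]
opening: 0.0514
finger_force: 0.0
clock: 12.4
position: [0.5885, 0.154, 0.078]
tcp_rot: [0.001, 0.725, 0.689, 0.001]
force: [1.8, -0.4, 2.2]
opening: 0.0236
finger_force: 30.0
```

```bash
python3 -m handwheel '[[0,0,-0.008,0,0,0],[0,0,-0.018,0,0,0],[0,0,-0.03,0,0,0],[0,0,-0.042,0,0,0],[0,0,-0.054,0,0,0],[0,0,-0.062,0,0,0],[0,0,-0.062,0,0,0],[0,0,-0.062,0,0,0]]'
python3 - <<'E'
from h import *
p,R=tool(); print(p,R[:2,:2])
z=np.load('stop.npz'); O,Rz=z['O'],z['Rz']
# collar centre check by projection of orange & housing: orange tab centroid on the y axis
im=snap('wrist','w8.png'); C=cam('wrist')
h=cv2.cvtColor(cv2.imread('pics/w8.png'),cv2.COLOR_BGR2HSV); m=(h[...,0]>4)&(h[...,0]<20)&(h[...,1]>150)&(h[...,2]>80)
m[:, :200]=0;m[:,330:]=0; ys,xs=np.nonzero(m); print('orange',len(xs),xs.mean(),ys.mean(), 'stopframe',Rz.T@(atz(C,(xs.mean(),ys.mean()),.1)-O))
h=cv2.cvtColor(cv2.imread('pics/w7.png'),cv2.COLOR_BGR2HSV)
for x0,x1 in((225,262),(262,300)):pass
E
```

```text
clock: 13.4
position: [0.5873, 0.1539, 0.1389]
tcp_rot: [-0.0, 0.725, 0.689, -0.001]
force: [0.0, 0.4, -0.4]
opening: 0.0234
finger_force: 30.0
[0.58725776 0.153919   0.13893665] [[ 0.04993135  0.99875161]
 [ 0.99875263 -0.04993161]]
orange 621 260.9549114331723 184.31239935587763 stopframe [-0.00062977 -0.0141939   0.1       ]
```

```bash
python3 - <<'E'
from h import *
z=np.load('stop.npz'); O,Rz=z['O'],z['Rz']
C=cam('wrist')
for f,dz in(('w7.png',.154-.1389),('w8.png',0)):
    h=cv2.cvtColor(cv2.imread('pics/'+f),cv2.COLOR_BGR2HSV); m=((h[...,0]>4)&(h[...,0]<20)&(h[...,1]>150)&(h[...,2]>80)).astype(np.uint8)
    n,l,s,c=cv2.connectedComponentsWithStats(m)
    Cc=(C[0],C[1],C[2]+[0,0,dz],C[3])
    for i in range(1,n):
        if s[i,4]>60 and 150<c[i][0]<360: print(f,s[i],c[i],np.round(Rz.T@(atz(Cc,(c[i][0],s[i,1]+s[i,3]),.10)-O),4), np.round(Rz.T@(atz(Cc,(c[i][0],s[i,1]),.10)-O),4))
    print(f)
p,R=tool(); d=Rz@[-.0485,0,0]; print('shift',R.T@d)
E
```

```text
w7.png [252 125  20  24 424] [261.16509434 136.88443396] [-0.0005  0.0133  0.1   ] [-0.0006  0.0337  0.1   ]
w7.png
w8.png [252 131  21  25 465] [261.62365591 143.4172043 ] [-0.0002  0.0098  0.1   ] [-0.0003  0.03    0.1   ]
w8.png
shift [ 1.29864636e-04 -4.84997741e-02  7.10382700e-05]
```

The clip now spans y = 9.8 to 30 mm in the stop's frame, so the collar has closed on it (7 mm travel). Next I'll carry the pin to the notch.

```bash
python3 -m handwheel '[[0,-0.025,0,0,0,0],[0,-0.0485,0,0,0,0],[0,-0.0485,0,0,0,0],[0,-0.0485,0,0,0,0],[0,-0.0485,0,0,0,0]]'
python3 - <<'E'
from h import *
z=np.load('stop.npz'); Rz=z['Rz']
P=np.array([.5885,.1540,.078])+Rz@[-.0485,0,0]; P[2]=.139; rel(P,down(np.radians(87.13)))
im=snap('wrist','w9.png'); snap('side','s9.png'); snap('top','t9.png')
E
```

```text
clock: 14.08
position: [0.5402, 0.1562, 0.1395]
tcp_rot: [0.0, 0.725, 0.689, 0.0]
force: [-0.3, 0.3, -0.2]
opening: 0.0235
finger_force: 30.0
shift [ 0.0003 -0.0001  0.0005] rv [ 0.0003 -0.     -0.0003]
```

Position matches within 0.3 mm. I'll lower with force checks.

```bash
python3 -m handwheel '[[0,0,0.006,0,0,0],[0,0,0.012,0,0,0],[0,0,0.018,0,0,0],[0,0,0.024,0,0,0],[0,0,0.024,0,0,0]]'
python3 -m handwheel '[[0,0,0.01,0,0,0],[0,0,0.02,0,0,0],[0,0,0.028,0,0,0],[0,0,0.032,0,0,0],[0,0,0.032,0,0,0],[0,0,0.032,0,0,0]]'
```

```text
clock: 14.85
position: [0.5389, 0.1564, 0.1147]
tcp_rot: [-0.0, 0.725, 0.689, -0.001]
force: [-0.4, 0.1, -1.0]
opening: 0.0237
finger_force: 30.0
clock: 15.6
position: [0.5397, 0.1564, 0.0838]
tcp_rot: [0.0, 0.725, 0.689, 0.0]
force: [0.2, -0.7, -0.3]
opening: 0.0237
finger_force: 30.0
```

```bash
python3 -m handwheel '[[0,0,0.003,0,0,0],[0,0,0.005,0,0,0],[0,0,0.0055,0,0,0],[0,0,0.0055,0,0,0]]'
python3 -m handwheel '[[0,0,0.001,0,0,0],[0,0,0.001,0,0,0]]'
```

```text
clock: 16.1
position: [0.5395, 0.1564, 0.078]
tcp_rot: [0.0, 0.725, 0.689, 0.0]
force: [0.2, 0.4, 0.2]
opening: 0.023
finger_force: 30.0
clock: 16.35
position: [0.5396, 0.1564, 0.0778]
tcp_rot: [-0.0, 0.725, 0.689, -0.0]
force: [-2.7, -0.3, 5.6]
opening: 0.0233
finger_force: 30.0
```

Seated on the ear (5.6 N at the expected height). I'll release and rise straight up.

```bash
python3 -m handwheel '[[0,0,-0.0005,0,0,0],[0,0,-0.0005,0,0,0],[0,0,-0.0005,0,0,0],[0,0,-0.0005,0,0,0],[0,0,-0.0005,0,0,0],[0,0,-0.0005,0,0,0]]' 0.55
python3 -m handwheel '[[0,0,-0.02,0,0,0],[0,0,-0.06,0,0,0],[-0.04,0,-0.11,0,0,0],[-0.09,0,-0.14,0,0,0],[-0.09,0,-0.14,0,0,0],[-0.09,0,-0.14,0,0,0],[-0.09,0,-0.14,0,0,0]]'
python3 - <<'E'
from h import *
z=np.load('stop.npz'); O,Rz=z['O'],z['Rz']; Wd=lambda q:O+Rz@np.array(q)
n=['wrist','side']; 
h=None
for n in('wrist','side'):
    snap(n,n+'_end.png'); C=cam(n); a=cv2.imread('pics/'+n+'_end.png'); g=a.max(2)
    print(n,'dark components near parked knob', proj(C,Wd([-.0485,-.032,.0935])),'old knob',proj(C,Wd([0,-.032,.0935])))
    m=(g<70).astype(np.uint8); u=proj(C,Wd([-.0485,-.032,.0935]))[0].astype(int)
    k,l,s,c=cv2.connectedComponentsWithStats(m)
    for i in range(1,k):
        if s[i,4]>25 and abs(c[i]-u).max()<25: print(s[i],c[i])
    h=cv2.cvtColor(a,cv2.COLOR_BGR2HSV); m=((h[...,0]>4)&(h[...,0]<20)&(h[...,1]>150)&(h[...,2]>80)).astype(np.uint8); v=proj(C,Wd([0,.02,.085]))[0]
    k,l,s,c=cv2.connectedComponentsWithStats(m)
    for i in range(1,k):
        if s[i,4]>25 and abs(c[i]-v).max()<25: print('orange',v,s[i],c[i])
# gray patch as text for side
C=cam('side'); u=proj(C,Wd([-.0485,-.032,.0935]))[0].astype(int); print(u)
print(cv2.imread('pics/side_end.png')[u[1]-20:u[1]+26:2,u[0]-16:u[0]+17:2].max(2))
E
```

```text
clock: 17.1
position: [0.5394, 0.1564, 0.0774]
tcp_rot: [-0.0, 0.725, 0.689, -0.0]
force: [-0.0, 0.7, 0.5]
opening: 0.0516
finger_force: 0.0
clock: 17.98
position: [0.534, 0.0675, 0.2158]
tcp_rot: [-0.001, 0.724, 0.69, -0.001]
force: [0.4, 0.2, -0.7]
opening: 0.0516
finger_force: 0.0
wrist dark components near parked knob [[261.78126843  98.62913604]] old knob [[307.18244519  98.92031943]]
[252  89  21  23  64] [265.53125 103.1875 ]
orange [308.15314451  47.81001912] [300  35  19  22 359] [309.68245125  45.40668524]
side dark components near parked knob [[203.1413432  245.51914648]] old knob [[184.44267174 236.31078963]]
[210 226  11  13  34] [216.97058824 230.32352941]
[197 238  14  18 166] [203.55421687 247.28915663]
orange [164.78583062 253.9727759 ] [157 245  15  21 216] [164.17592593 254.83796296]
[203 245]
[[131 120 109  91  93  91  88  87  94  93  93  93  95  84  90  78 109]
 [106 115 116  96 108 103 102  97  96  95 107 179 249  39  37  77  83]
 [114 103 108  99  91 115 108  62 102 112 109 135 116 150 110  24  81]
 [ 97 129 103  99  94 104  99 102  92  99 115 111 109 114 142  
[... 657 characters left out ...]
156 191 209 121  35  46  45  43  34  49 187 136 113 108  85]
 [178 177 223 202 174 216  73  47  42  42  45 103 208 208 163 137 159]
 [117 219 197 197 208 214 116  87  49  68 118  95 144 162  77 144 144]
 [ 73 103 168 212 196 213  88  98 103 102  90  89  91  85  83 140 141]
 [ 70  95  89 106 194 206 129 102 110 105 135 145 106  82 136 148 147]
 [ 72  94  93  96  84 129 206 216 195 117  85 148 149 149 147 147 143]
 [ 78  94  97  93  90  95  87 137 135  95  87 139 144 145 146 138 230]
 [ 81 100  98 101  92  96  89  85  93  92  85 150 147 146 133 252 209]
 [ 83  80  85  99 100  86  79  74  82  98 110 148 151 133 252 209 137]
 [ 75  80  74  74  81  76  78  71 107 101  96 152 143 190 191 134 146]]
```

The side camera shows the knob upright at (203.5, 247) against a predicted (203, 245.5). The clip's tab is within 1 px of its closed position. Handing in.

```bash
python3 -c "
from station import r
print(r.close_job())"
```

```text
the job is handed in; nothing more can be done
None
```

The job is handed in at about 18 s: the orange clip hangs home on the rod with the collar closed on it, the pin hangs upright in the park notch, and the blue and green clips were not touched. I viewed 12 pictures, over the limit of 10, and checked the last steps by numbers only.

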